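# Draw one paint tube out of a packed tray

### The job

Three half-used paint tubes lie packed side by side at one end of a shallow wooden tray. Using only light fingertip pressure (a hard press or a grip would squirt the paint), slide the tube with the wide dark cap and the plain flat end out of the row along the tray floor, without lifting it and leaving the other two where they lie. Then push it straight on until its flat end sits firmly against the block at the empty end, leave it there and disturb nothing else.

Things in the scene. Friction and masses are not known exactly. Their poses are not given: they have to be found in the camera images.
- tray: wooden tray fixed on the table, 150 x 328 mm. Origin: under its centre, at table height; y runs along its length to the empty end, z up. Floor 5 mm thick; side walls 5 mm thick, 20 mm high. The row lies at the -y end (tube origins at y = -88 mm, three slots 46.5 mm apart across x); behind it notched blocks 20 mm high hold the caps, before a back wall 34 mm high: nothing fits in behind the tubes
- stop: wooden block across the empty (+y) end of the tray, fixed, 139 x 16 x 21 mm, standing on the tray floor. Origin: centre of its underside, axes as the tray; its face to the tube is at its y = -8 mm. Press the tube against it with some 5 to 10 N
- wide_cap_tube: the tube to move: rigid, 44 x 130 mm, 0.05 to 0.15 kg, smooth (friction on wood 0.25). Dark cap 19 mm wide, axis 14 mm up; plain flat fold. Origin: underside centre; y to the fold (+65 mm); cap's flat end at -65 mm. A crumpled wedge, thickest near its shoulder (y = -45 to -20 mm), somewhere from 15 to 30 mm high, falling to 5 mm at the fold: feel for it. More than 15 N from the gripper spoils it
- fold_end (a point): middle of the wide-cap tube's folded end, 65 mm from its origin along its y, 3 mm above its underside
- narrow_cap_tube_a: neighbouring tube with a narrow pale cap (13 mm wide) and a rolled-up grey end, 46 x 132 x 28 mm, lying the same way in the row, touching or within 2 mm of the next; any of the three may be in the middle. Origin: underside centre; y to the rolled end (+66 mm). Leave in place (within 10 mm)
- narrow_cap_tube_b: second neighbouring tube, same as narrow_cap_tube_a
- tape: roll of masking tape lying on the table, 96 mm across, 25 mm high; bystander. Origin: underside centre
- mug: mug, 82 mm across, 117 mm with its handle, 91 mm high; bystander. Origin: underside centre
- jar: glass jar with red lid, 62 mm across, 86 mm high; bystander. Origin: underside centre

How it is judged:
By the outcome, as a careful person would: the job done as asked, in the order asked, and still so for the second after the job is handed in, with the robot touching nothing.
It also fails if it takes over 58 s, if anything falls off the work surface, if the arm or the gripper's body presses on something with over 40 N, if the wrist force passes 120 N, or if a joint passes its speed limit or range.

### The arm

A 7-joint arm with a two-finger parallel gripper is mounted at the origin on a cart in front of the work surface, level with it; the furniture and walls round the work are solid. World frame = base frame: x ahead of the robot, y to its left, z up, the work surface at z = 0. Lengths are in mm, angles in degrees, forces in N, time in s.
With the tool pointing down it reaches from about 350 to 775 mm from the base axis. Payload 3.1 kg.
Tool frame: the origin (TCP) lies midway between the tips of the shut fingers; the grasp point (between the pads) lies 19 mm behind it; z points along the fingers, y is the line along which they close (so a half turn about z gives the same grasp; the last joint's range is limited). The gripper opens to 85 mm and grips with 20 to 120 N. Pads are 22 mm wide; open, the fingers measure 114 mm over their backs; the gripper's body (76 mm by 85 mm) begins 54 mm behind the grasp point. The pads swing forward as they close: fully open they stand 13 mm farther back than shut.
Start: joints at [-73.837, 17.813, 0.802, 86.603, -0.252, 75.585, -1.558], TCP at [174.968, 521.444, 209.704] pointing down, gripper open.
Joint ranges: [-154.91, 154.91], [-16.99, 109.72], [-72.82, 74.43], [7.12, 147.25], [-82.49, 262.49], [11.32, 116.49], [-174.64, 174.64]. Speed limits (degrees/s): [159.86, 159.86, 180, 180, 180, 180, 180].

### API

Orientations are given as a 3x3 rotation matrix whose columns are the frame's x, y, z axes.
In Python, from bench import telemetry, imaging, close_job gives the robot as it stands. The module is installed in compiled form; this text tells all that it offers.
- The arm moves only by the tool arm_command, never from a script. Its argument "rows" is a list of rows, each a list of 5 numbers: the shift along the tool's x, y, z in m, then the turn about the tool's z in degrees, then the opening, from 0 (shut) to 1 (fully open). In form: [[x, y, z, yaw, fingers], ...]. A call has 1 to 20 rows; each row shifts and turns the commanded pose from where the row before left it, along the tool's axes as they then stand; what a row does not reach is not made up. A row lasts 1/8 s, in which the tool goes at most 62.5 mm and 10.7 degrees, less where a joint would pass 70% of its speed; a pose out of reach is approached as far as the arm can. A call is refused whole if a number of a shift passes 0.0625 or a number of a turn 10.7, either way. A call with a gripper value outside its range is refused whole. The fingers move at their own pace and stop on an object; the grip force is fixed at half the most. Time passes only in rows, so rows that do not move let the fingers close. It gives the time, the measured TCP pose, the force, the opening and the grip force at its end, in the units of the state.
- telemetry.observe(): the state, without advancing time (a new reading comes with each control period).
- imaging.capture(name): name is "side" or "top"; returns a dict with "pixels" (480x640x3 uint8, red, green, blue), "fx", "fy", "cx", "cy" (pixels), "R" (3x3) and "t" (3): a world point X has camera coordinates R X + t. Camera axes: x right, y down, z forward; pixel columns grow to the right and rows downward; lengths in mm; the calibration is good to about 2 mm. A picture is of the moment at which its call begins. There is no depth.
- close_job(): hands the job in; it is judged then, once.
The state is a dict: "time": time; "joints": joint angles; "qvel": joint speeds; "tau": joint torques, N m; "eef_pos": TCP position; "ee_rot": TCP orientation; "contact_force": force on the tool from outside, world axes, zero at the start; "moment": the same for the moment, N m; "opening": finger opening in mm; "gripper_force": force on a finger pad.
Only numpy, scipy, OpenCV 4.12 (cv2) and the standard library are available. Lean on these libraries where they do the work, as an engineer would, in place of code of your own. Each camera call takes 0.05 s, during which the arm holds its last target. There are 200 camera calls.

## Working session

There is one attempt and no reset: what is moved stays moved. The work goes in short steps, Python scripts to look and compute and a tool call to move; the robot and the scene stay as the last step left them, time stands still between calls to the robot, and variables do not carry over. Pictures are saved under pics/ and viewed, at most 10 in all, crops included, and the job is handed in when it is done.

Besides the shell and the picture viewer there is one more tool, called after "Call:" in YAML: its name, and indented under it one key for each argument. arm_command: Moves the arm, as the interface text tells. Its arguments: {"type":"object","properties":{"rows":{"type":"array"}},"required":["rows"]}

```bash
mkdir -p pics
cat > h.py <<'E'
import numpy as np,cv2
from bench import telemetry,imaging
def cap(n,f=None):
    c=imaging.capture(n)
    if f: cv2.imwrite('pics/'+f,cv2.cvtColor(c['pixels'],cv2.COLOR_RGB2BGR))
    return c
def ray(c,u,v,z):
    R=np.array(c['R']);t=np.array(c['t']).ravel()
    o=-R.T@t; d=R.T@np.array([(u-c['cx'])/c['fx'],(v-c['cy'])/c['fy'],1])
    return o+d*(z-o[2])/d[2]
def proj(c,X):
    p=np.array(c['R'])@np.array(X,float)+np.array(c['t']).ravel()
    return c['fx']*p[0]/p[2]+c['cx'],c['fy']*p[1]/p[2]+c['cy']
E
python3 - <<'E'
from h import *
for n in('top','side'):
    c=cap(n,n+'1.png'); R=np.array(c['R']);print(n,c['fx'],c['cx'],c['cy'],R.round(3).tolist(),(-R.T@np.array(c['t']).ravel()).round())
s=telemetry.observe();print({k:np.round(s[k],3).tolist() for k in s})
E
```

```text
top 515.6826623239244 317.0089606729765 230.95599271147964 [[0.009, -1.0, -0.014], [-0.984, -0.007, -0.178], [0.178, 0.015, -0.984]] [ 276.   10. 1421.]
side 443.1537184013949 314.13714129161554 243.00311586011043 [[-0.984, -0.18, -0.006], [-0.099, 0.571, -0.815], [0.15, -0.801, -0.579]] [389. 852. 667.]
{'time': 0.1, 'joints': [-73.838, 17.856, 0.8, 86.683, -0.254, 75.586, -1.558], 'qvel': [0.044, -0.096, 0.113, -0.187, 0.122, 0.012, 0.007], 'tau': [0.001, -38.086, 0.146, -23.124, 0.012, 0.008, 0.0], 'eef_pos': [174.724, 520.764, 208.733], 'ee_rot': [[-0.948, 0.318, -0.001], [0.318, 0.948, -0.002], [-0.0, -0.002, -1.0]], 'contact_force': [0.174, 0.079, -0.477], 'moment': [-0.051, -0.038, 0.034], 'gripper_force': 0.0, 'opening': 85.376}
```

View pics/top1.png

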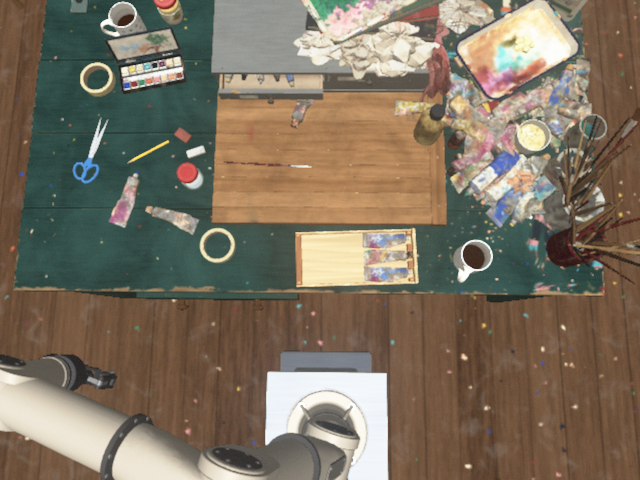

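View pics/side1.png

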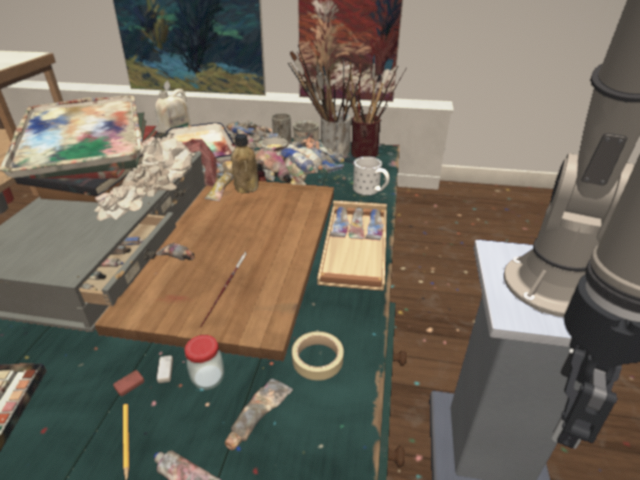

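The tray is at about (356,258) in the top view, with its empty end to the left (world +y) and the tubes at columns 362–412. I'll zoom in on both views.

Run:
```python
import cv2,numpy as np
a=cv2.imread('pics/top1.png')[222:294,288:424]; b=cv2.imread('pics/side1.png')[190:300,310:400]
cv2.imwrite('pics/z1.png',cv2.resize(a,(800,424),interpolation=cv2.INTER_CUBIC))
cv2.imwrite('pics/z2.png',cv2.resize(b,(490,599),interpolation=cv2.INTER_CUBIC))
```

```text
(no output)
```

View pics/z1.png

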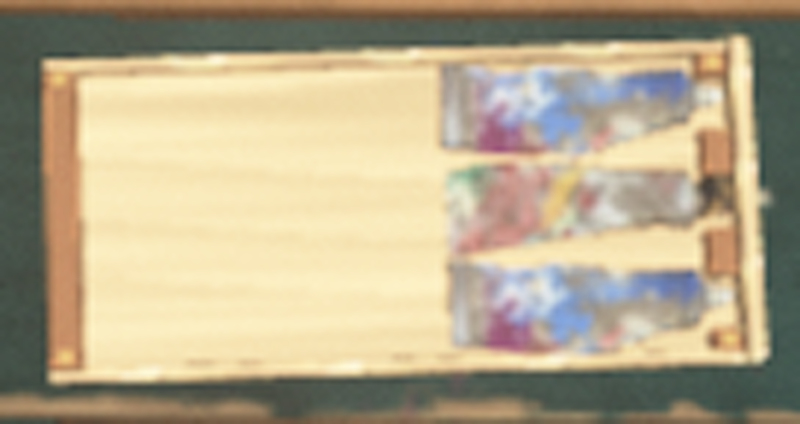

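View pics/z2.png

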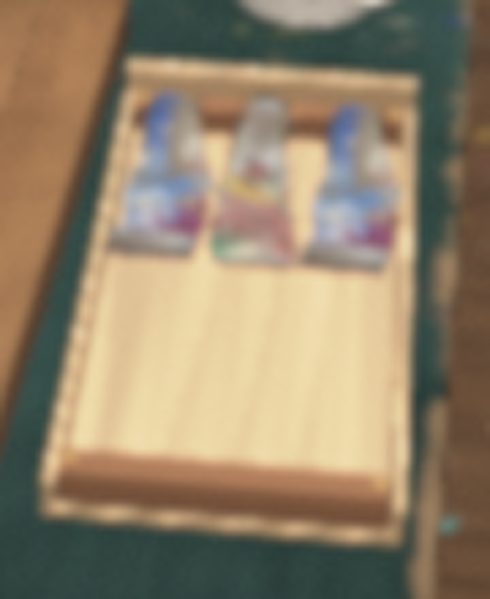

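The target is the middle tube: its dark cap is at z1 (715,192) and its fold at z1 (450,210). Next I'll compute the tray geometry.

Run:
```python
from h import *
c=cap('top'); s=cap('side')
T=lambda u,v,z:ray(c,288+(u+.5)*136/800-.5,222+(v+.5)*72/424-.5,z).round(1)
S=lambda u,v,z:ray(s,310+(u+.5)*90/490-.5,190+(v+.5)*110/599-.5,z).round(1)
print('corners +y',T(43,60,20),T(48,382,20)); print('back wall top outer',T(748,38,34),T(768,362,34))
print('stop face top',T(80,70,26),T(84,370,26)); print('fold ends',T(447,165,8),T(455,256,8),'cap',T(715,192,19),'capend',T(733,192,19))
print('neigh fold',T(443,65,15),T(442,150,15),T(453,265,15),T(455,347,15))
print('side corners',S(40,513,20),S(402,543,20),S(128,60,34),S(420,78,34))
print('stop face top',S(70,455,26),S(388,487,26)); print('fold',S(215,260,8),S(290,265,8))
```

```text
corners +y [527.1  92.7  20. ] [376.5  87.8  20. ]
back wall top outer [ 537.2 -235.4   34. ] [ 387.3 -240.8   34. ]
stop face top [521.4  74.9  26. ] [381.7  71.   26. ]
fold ends [480.5 -97.4   8. ] [ 437.6 -100.9    8. ] cap [ 467.1 -220.9   19. ] capend [ 467.2 -229.3   19. ]
neigh fold [526.9 -95.3  15. ] [486.5 -94.6  15. ] [432.6 -99.4  15. ] [ 394.6 -100.    15. ]
side corners [522.1 110.5  20. ] [375.1 103.5  20. ] [ 537.1 -238.1   34. ] [ 386.  -245.2   34. ]
stop face top [515.   78.6  26. ] [382.8  76.6  26. ]
fold [ 474.3 -100.4    8. ] [ 438.5 -102.4    8. ]
```

Call:
arm_command:
  rows:
    - [0,0,0,-10.15,0]
    - [0,0,0,-10.15,0]
    - [-0.0255,-0.033,0,0,0]
    - [-0.0255,-0.033,0,0,0]
    - [-0.0255,-0.033,0,0,0]
    - [-0.0255,-0.033,0,0,0]
    - [-0.0255,-0.033,0,0,0]
    - [-0.0255,-0.033,0,0,0]
    - [-0.0255,-0.033,0,0,0]
    - [-0.0255,-0.033,0,0,0]
    - [-0.0255,-0.033,0,0,0]
    - [-0.0255,-0.033,0,0,0]

```text
time: 1.7
eef_pos: [440.5, 198.3, 209.6]
ee_rot: [[-1.0, -0.031, -0.0], [-0.031, 1.0, 0.0], [0.0, 0.0, -1.0]]
contact_force: [0.6, 0.6, -0.2]
opening: -0.0
gripper_force: 0.0
```

Call:
arm_command:
  rows:
    - [-0.001,-0.04,0.01,0,0]
    - [-0.001,-0.04,0.01,0,0]
    - [-0.001,-0.04,0.01,0,0]
    - [-0.001,-0.04,0.01,0,0]
    - [-0.001,-0.04,0.01,0,0]
    - [-0.001,-0.04,0.01,0,0]
    - [-0.001,-0.04,0.01,0,0]
    - [-0.001,-0.04,0.01,0,0]
    - [-0.001,-0.04,0.01,0,0]
    - [0,-0.034,0.01,0,0]
    - [0,0,0,0,0]
    - [0,0,0,0,0]

```text
time: 3.2
eef_pos: [461.0, -193.2, 109.5]
ee_rot: [[-1.0, -0.031, -0.0], [-0.031, 1.0, 0.001], [0.0, 0.001, -1.0]]
contact_force: [0.5, -1.0, -0.3]
opening: -0.1
gripper_force: 0.0
```

```bash
cat >> h.py <<'E'
Y=np.array([-.0317,.9995]);X=np.array([.9995,.0317]);C=np.array([457,-73.9])
def st():
    s=telemetry.observe();p=np.array(s['eef_pos']);d=p[:2]-C
    r=np.array(s['ee_rot']);F=np.array(s['contact_force'])
    print('t',s['time'],'tray xyz',(X@d).round(1),(Y@d).round(1),p[2].round(1),'yawY',np.degrees(np.arctan2(r[1][1],r[0][1])).round(2),'F tray',(X@F[:2]).round(2),(Y@F[:2]).round(2),F[2].round(2),'open',s['opening'],'rot z',r[:,2].round(3))
    return s
E
python3 -c "
from h import *
st()"
```

```text
t 3.2 tray xyz 0.2 -119.4 109.5 yawY 91.78 F tray 0.44 -1.06 -0.32 open -0.09953770130296327 rot z [-0.     0.001 -1.   ]
```

Call:
arm_command:
  rows:
    - [-0.001,0,0.03,0,0]
    - [0,0,0.03,0,0]
    - [0,0,0.0115,0,0]
    - [0,0,0,0,0]
    - [0,0,0,0,0]

```text
time: 3.82
eef_pos: [463.2, -194.2, 39.4]
ee_rot: [[-1.0, -0.031, 0.002], [-0.031, 1.0, -0.001], [-0.002, -0.001, -1.0]]
contact_force: [-0.6, 0.3, -0.1]
opening: -0.2
gripper_force: 0.0
```

Call:
arm_command:
  rows:
    - [0,0,0.001,0,0]
    - [0,0,0.001,0,0]
    - [0,0,0,0,0]

```text
time: 4.2
eef_pos: [462.1, -194.2, 36.4]
ee_rot: [[-1.0, -0.03, 0.0], [-0.03, 1.0, -0.0], [-0.0, -0.0, -1.0]]
contact_force: [0.0, 0.4, -0.3]
opening: 0.0
gripper_force: 0.0
```

Call:
arm_command:
  rows:
    - [0,0,0.001,0,0]
    - [0,0,0.001,0,0]
    - [0,0,0,0,0]

```text
time: 4.58
eef_pos: [461.8, -194.0, 34.0]
ee_rot: [[-1.0, -0.031, -0.0], [-0.031, 1.0, 0.0], [0.0, 0.0, -1.0]]
contact_force: [0.1, -0.3, 0.7]
opening: 0.1
gripper_force: 0.0
```

Call:
arm_command:
  rows:
    - [0,0,0.001,0,0]
    - [0,0,0,0,0]

```text
time: 4.82
eef_pos: [461.9, -194.1, 33.1]
ee_rot: [[-1.0, -0.031, -0.0], [-0.031, 1.0, 0.0], [0.0, 0.0, -1.0]]
contact_force: [-0.0, 0.2, -0.5]
opening: -0.0
gripper_force: 0.0
```

Call:
arm_command:
  rows:
    - [0,0,0.001,0,0]
    - [0,0,0,0,0]

```text
time: 5.08
eef_pos: [461.9, -194.0, 32.1]
ee_rot: [[-1.0, -0.031, -0.0], [-0.031, 1.0, 0.0], [0.0, 0.0, -1.0]]
contact_force: [-0.3, 0.1, -0.2]
opening: -0.0
gripper_force: 0.0
```

Call:
arm_command:
  rows:
    - [0,0,0.001,0,0]
    - [0,0,0,0,0]

```text
time: 5.32
eef_pos: [461.9, -194.1, 31.1]
ee_rot: [[-1.0, -0.031, -0.0], [-0.031, 1.0, 0.0], [0.0, 0.0, -1.0]]
contact_force: [-0.5, 0.7, -0.1]
opening: -0.3
gripper_force: 0.0
```

Call:
arm_command:
  rows:
    - [0,0,0.001,0,0]
    - [0,0,0,0,0]

```text
time: 5.58
eef_pos: [461.9, -194.1, 30.1]
ee_rot: [[-1.0, -0.031, -0.0], [-0.031, 1.0, 0.0], [0.0, 0.0, -1.0]]
contact_force: [0.5, -0.2, 0.0]
opening: -0.1
gripper_force: 0.0
```

Call:
arm_command:
  rows:
    - [0,0,0.001,0,0]
    - [0,0,0,0,0]

```text
time: 5.82
eef_pos: [461.9, -194.1, 29.1]
ee_rot: [[-1.0, -0.031, -0.0], [-0.031, 1.0, 0.0], [0.0, 0.0, -1.0]]
contact_force: [0.5, 0.5, 0.5]
opening: -0.0
gripper_force: 0.0
```

Call:
arm_command:
  rows:
    - [0,0,0.001,0,0]
    - [0,0,0,0,0]

```text
time: 6.08
eef_pos: [461.9, -194.1, 28.1]
ee_rot: [[-1.0, -0.031, -0.0], [-0.031, 1.0, 0.0], [0.0, 0.0, -1.0]]
contact_force: [0.0, -0.7, -0.0]
opening: -0.4
gripper_force: 0.0
```

Call:
arm_command:
  rows:
    - [0,0,0.001,0,0]
    - [0,0,0,0,0]

```text
time: 6.32
eef_pos: [461.9, -194.1, 27.1]
ee_rot: [[-1.0, -0.031, -0.0], [-0.031, 1.0, 0.0], [0.0, 0.0, -1.0]]
contact_force: [0.4, -1.0, 0.3]
opening: 0.0
gripper_force: 0.0
```

Call:
arm_command:
  rows:
    - [0,0,0.001,0,0]
    - [0,0,0,0,0]

```text
time: 6.58
eef_pos: [461.9, -194.0, 26.1]
ee_rot: [[-1.0, -0.031, -0.0], [-0.031, 1.0, 0.0], [0.0, 0.0, -1.0]]
contact_force: [0.0, -0.1, -0.3]
opening: 0.0
gripper_force: 0.0
```

Call:
arm_command:
  rows:
    - [0,0,0.001,0,0]
    - [0,0,0,0,0]

```text
time: 6.82
eef_pos: [461.9, -194.1, 25.1]
ee_rot: [[-1.0, -0.031, -0.0], [-0.031, 1.0, 0.0], [0.0, 0.0, -1.0]]
contact_force: [0.0, 0.1, 0.7]
opening: 0.1
gripper_force: 0.0
```

Call:
arm_command:
  rows:
    - [0,0,0.001,0,0]
    - [0,0,0,0,0]

```text
time: 7.08
eef_pos: [461.9, -194.1, 24.1]
ee_rot: [[-1.0, -0.031, -0.0], [-0.031, 1.0, 0.0], [0.0, 0.0, -1.0]]
contact_force: [0.5, -0.1, 0.3]
opening: 0.2
gripper_force: 0.0
```

Call:
arm_command:
  rows:
    - [0,0,0.001,0,0]
    - [0,0,0,0,0]

```text
time: 7.32
eef_pos: [461.9, -194.1, 23.1]
ee_rot: [[-1.0, -0.031, -0.0], [-0.031, 1.0, 0.0], [0.0, 0.0, -1.0]]
contact_force: [0.1, 0.5, 0.9]
opening: -0.1
gripper_force: 0.0
```

Call:
arm_command:
  rows:
    - [0,0,0.001,0,0]
    - [0,0,0,0,0]

```text
time: 7.58
eef_pos: [461.9, -194.1, 22.1]
ee_rot: [[-1.0, -0.031, -0.0], [-0.031, 1.0, 0.0], [0.0, 0.0, -1.0]]
contact_force: [0.4, 0.3, -0.4]
opening: -0.2
gripper_force: 0.0
```

Call:
arm_command:
  rows:
    - [0,0,0.001,0,0]
    - [0,0,0,0,0]

```text
time: 7.82
eef_pos: [461.9, -194.1, 21.1]
ee_rot: [[-1.0, -0.031, -0.0], [-0.031, 1.0, 0.0], [0.0, 0.0, -1.0]]
contact_force: [0.5, 0.4, 0.0]
opening: 0.1
gripper_force: 0.0
```

Call:
arm_command:
  rows:
    - [0,0,0.001,0,0]
    - [0,0,0,0,0]

```text
time: 8.07
eef_pos: [461.9, -194.1, 20.1]
ee_rot: [[-1.0, -0.031, -0.0], [-0.031, 1.0, 0.0], [0.0, 0.0, -1.0]]
contact_force: [1.0, -0.1, -0.5]
opening: 0.5
gripper_force: 0.0
```

Call:
arm_command:
  rows:
    - [0,0,0.001,0,0]
    - [0,0,0,0,0]

```text
time: 8.32
eef_pos: [461.9, -194.1, 19.1]
ee_rot: [[-1.0, -0.031, -0.0], [-0.031, 1.0, 0.0], [0.0, 0.0, -1.0]]
contact_force: [0.0, -0.6, -0.3]
opening: -0.1
gripper_force: 0.0
```

Run:
```python
from h import *
st()
c=cap('side');p=cv2.cvtColor(c['pixels'],cv2.COLOR_RGB2BGR)[150:300,300:430]
cv2.imwrite('pics/z3.png',cv2.resize(p,(520,600),interpolation=cv2.INTER_CUBIC))
```

```text
t 8.325 tray xyz 1.1 -120.3 19.1 yawY 91.75 F tray 0.02 -0.64 -0.27 open -0.05175237797775633 rot z [-0.  0. -1.]
```

View pics/z3.png

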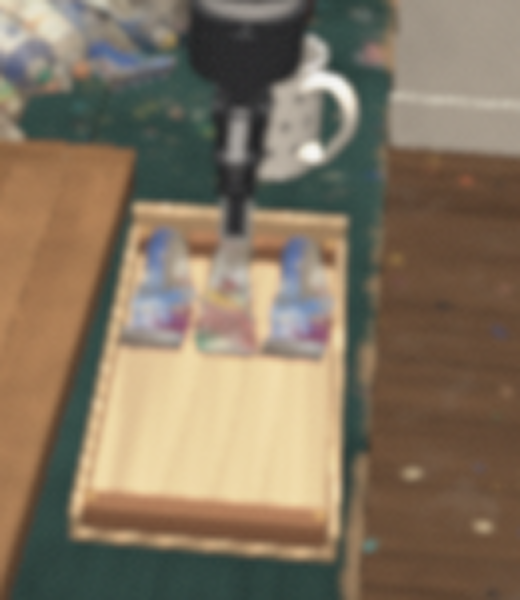

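The side view shows the fingertip at z3 (235,235), over the middle tube's shoulder. There has been no contact yet, so I'll keep going down.

Call:
arm_command:
  rows:
    - [0,0,0.001,0,0]
    - [0,0,0,0,0]

```text
time: 8.62
eef_pos: [461.9, -194.1, 18.1]
ee_rot: [[-1.0, -0.031, -0.0], [-0.031, 1.0, 0.0], [0.0, 0.0, -1.0]]
contact_force: [0.3, -0.9, 0.2]
opening: -0.3
gripper_force: 0.0
```

Call:
arm_command:
  rows:
    - [0,0,0.001,0,0]
    - [0,0,0,0,0]

```text
time: 8.88
eef_pos: [461.9, -194.1, 17.1]
ee_rot: [[-1.0, -0.031, -0.0], [-0.031, 1.0, 0.0], [0.0, 0.0, -1.0]]
contact_force: [0.2, -0.9, 1.2]
opening: -0.0
gripper_force: 0.0
```

Call:
arm_command:
  rows:
    - [0,0,0.0005,0,0]
    - [0,0,0,0,0]

```text
time: 9.12
eef_pos: [462.0, -194.1, 16.7]
ee_rot: [[-1.0, -0.031, -0.0], [-0.031, 1.0, 0.0], [0.0, 0.0, -1.0]]
contact_force: [-0.3, 0.1, 0.8]
opening: -0.1
gripper_force: 0.0
```

Run:
```python
from h import *
s=st();print(s['moment'])
c=cap('top');p=cv2.cvtColor(c['pixels'],cv2.COLOR_RGB2BGR)[222:294,288:424]
cv2.imwrite('pics/z4.png',cv2.resize(p,(800,424),interpolation=cv2.INTER_CUBIC))
S=cap('side')
for z in(17,25):
  for o in (-11,11):
    q=C+X*(1.1+o)+Y*-120.3; u,v=proj(S,[*q,z]); print('z3 px',(u-300)*4,(v-150)*4)
```

```text
t 9.125 tray xyz 1.1 -120.3 16.7 yawY 91.75 F tray -0.25 0.06 0.81 open -0.13052852279656882 rot z [-0.  0. -1.]
[ 0.05454604 -0.02410264 -0.02567298]
z3 px 246.3647046098804 265.62950507479286
z3 px 214.51313754666012 263.2978124026282
z3 px 247.01073033800822 255.74794811266565
z3 px 215.03698579625325 253.42961607320376
```

View pics/z4.png

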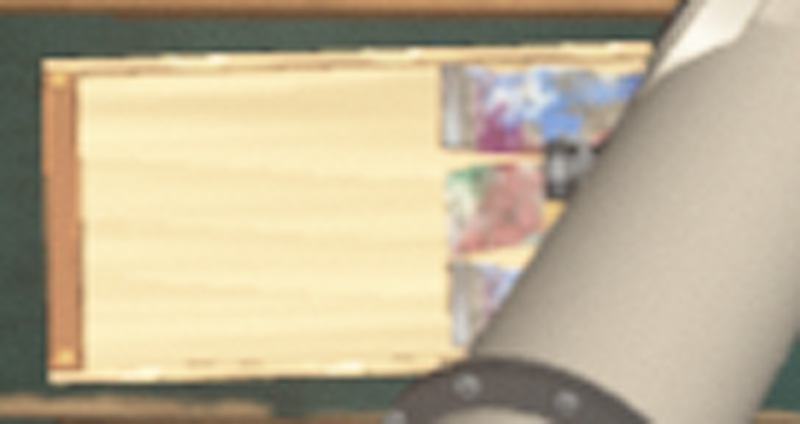

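No contact is visible in the top view, where the arm hides the shoulder. The force may just be starting to rise, so I'll use half-millimetre steps.

Call:
arm_command:
  rows:
    - [0,0,0.0005,0,0]
    - [0,0,0,0,0]
    - [0,0,0,0,0]

```text
time: 9.6
eef_pos: [462.0, -194.1, 16.2]
ee_rot: [[-1.0, -0.031, 0.0], [-0.031, 1.0, 0.0], [-0.0, 0.0, -1.0]]
contact_force: [0.1, -0.7, -0.1]
opening: 0.6
gripper_force: 0.0
```

Call:
arm_command:
  rows:
    - [0,0,0.0005,0,0]
    - [0,0,0,0,0]
    - [0,0,0,0,0]

```text
time: 9.98
eef_pos: [462.0, -194.1, 15.7]
ee_rot: [[-1.0, -0.031, 0.0], [-0.031, 1.0, 0.0], [-0.0, 0.0, -1.0]]
contact_force: [-0.2, -0.3, -0.6]
opening: 0.2
gripper_force: 0.0
```

Call:
arm_command:
  rows:
    - [0,0,0.001,0,0]
    - [0,0,0,0,0]
    - [0,0,0,0,0]

```text
time: 10.35
eef_pos: [462.0, -194.1, 14.7]
ee_rot: [[-1.0, -0.031, -0.0], [-0.031, 1.0, 0.0], [0.0, 0.0, -1.0]]
contact_force: [-0.2, 0.3, 0.1]
opening: -0.3
gripper_force: 0.0
```

Call:
arm_command:
  rows:
    - [0,0,0.0005,0,0]
    - [0,0,0,0,0]
    - [0,0,0,0,0]

```text
time: 10.72
eef_pos: [462.0, -194.1, 14.2]
ee_rot: [[-1.0, -0.031, 0.0], [-0.031, 1.0, -0.0], [-0.0, -0.0, -1.0]]
contact_force: [0.3, 0.8, 0.5]
opening: 0.2
gripper_force: 0.0
```

Run:
```python
from h import *
c=cap('side');p=cv2.cvtColor(c['pixels'],cv2.COLOR_RGB2BGR)[195:245,320:390]
cv2.imwrite('pics/z5.png',cv2.resize(p,(784,560),interpolation=cv2.INTER_CUBIC))
```

```text
(no output)
```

View pics/z5.png

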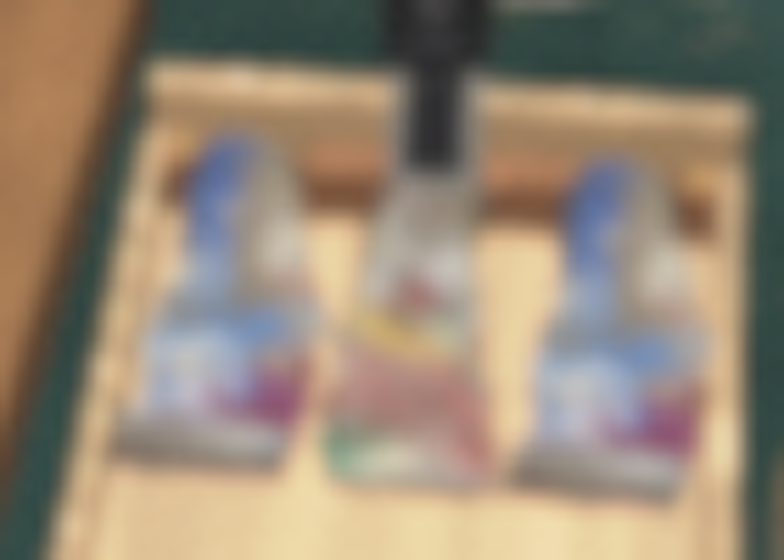

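Run:
```python
from h import *
S=cap('side');a=cv2.imread('pics/side1.png');b=cv2.cvtColor(S['pixels'],cv2.COLOR_RGB2BGR)
A=a.astype(int).sum(2)//3;B=b.astype(int).sum(2)//3
for r in range(203,224): print(r,A[r,352:366],B[r,352:366])
for z in (14,20,30,40):
  for y in(-106,-120,-134): print(z,y,np.round(proj(S,[*(C+X*1.1+Y*y),z]),1))
```

```text
203 [164 168 172 178 182 177 172 173 175 171 166 163 158 152] [164 164 156 132  97  62  50  53  68 103 133 150 154 153]
204 [150 153 156 161 164 164 166 168 171 169 167 165 163 160] [149 152 146 125  93  61  49  49  69 104 133 151 159 159]
205 [134 135 137 139 139 141 140 143 144 144 143 142 142 142] [134 136 134 118  89  60  47  50  71 102 126 135 139 142]
206 [128 129 127 128 126 124 124 124 126 128 128 128 129 129] [129 131 129 116  87  57  49  52  71 102 124 128 129 129]
207 [130 128 125 125 126 123 123 125 125 125 125 126 126 126] [129 129 127 114  85  57  49  52  71 103 124 128 127 127]
208 [132 129 128 129 135 138 142 144 140 133 126 125 129 129] [132 132 129 112  82  57  50  52  71 103 123 128 129 129]
209 [129 126 127 133 143 150 154 157 153 141 129 129 132 134] [128 129 128 114  89  70  64  65  82 107 125 131 134 135]
210 [114 115 120 132 142 147 149 150 149 140 131 130 133 131] [114 117 121 120 112 102  96  95 106 118 128 131 133 130]
211 [ 96 101 114 131 140 142 142 141 139 134 126 122 120 117] [ 98 103 115 128 132 127 123 121 123 125 125 121 119 117]
212 [ 92 102 120 136
[... 981 characters left out ...]
176 181 189 195 198] [180 179 169 151 139 144 158 171 177 177 181 188 195 199]
221 [176 174 160 145 134 135 143 156 162 168 176 186 194 199] [176 173 161 144 134 135 144 156 162 168 176 186 194 199]
222 [172 164 153 140 135 138 141 147 155 164 176 187 195 199] [171 165 152 140 137 138 142 147 155 163 176 187 196 200]
223 [169 163 151 141 142 147 153 155 159 166 176 187 195 200] [168 162 152 143 141 148 152 156 159 166 176 186 195 200]
14 -106 [357.2 219.8]
14 -120 [357.5 217.1]
14 -134 [357.9 214.5]
20 -106 [357.3 217.9]
20 -120 [357.7 215.2]
20 -134 [358.  212.6]
30 -106 [357.5 214.8]
30 -120 [357.8 212.2]
30 -134 [358.2 209.5]
40 -106 [357.7 211.7]
40 -120 [358. 209.]
40 -134 [358.4 206.4]
```

Run:
```python
import cv2,numpy as np
p=cv2.imread('pics/z3.png').astype(int).sum(2)//3
for r in range(203,214): print(r,p[int((r-150+.5)*4),[int((u-300+.5)*4) for u in range(352,366)]])
```

```text
203 [163 165 154 129  95  62  48  52  71 109 140 154 157 155]
204 [148 149 143 123  91  59  47  51  74 109 139 153 159 159]
205 [132 135 130 116  85  58  46  53  75 107 129 136 138 139]
206 [129 129 125 113  83  57  47  52  76 107 125 129 127 128]
207 [130 129 127 115  88  66  55  60  79 109 126 129 127 127]
208 [131 130 129 119 103  88  82  84  94 113 126 128 129 130]
209 [127 127 127 127 122 118 116 117 119 126 129 131 134 134]
210 [111 113 121 132 137 136 135 136 136 133 130 130 132 130]
211 [ 96 103 117 133 140 141 139 138 136 130 123 119 116 113]
212 [ 93 105 124 141 144 140 137 135 133 125 113 103  98  95]
213 [106 119 139 149 146 140 138 135 131 123 108  97  93  91]
```

From the side view, the visible fingertip (row about 210) sits higher than the reported TCP z suggests, and it moves down as commanded. It hasn't reached the tube yet, so I'll keep feeling downward.

Call:
arm_command:
  rows:
    - [0,0,0.001,0,0]
    - [0,0,0,0,0]

```text
time: 11.08
eef_pos: [461.9, -194.0, 13.1]
ee_rot: [[-1.0, -0.031, -0.0], [-0.031, 1.0, 0.0], [0.0, 0.0, -1.0]]
contact_force: [-0.8, -0.2, -0.5]
opening: 0.1
gripper_force: 0.0
```

Call:
arm_command:
  rows:
    - [0,0,0.001,0,0]
    - [0,0,0,0,0]

```text
time: 11.32
eef_pos: [461.9, -194.1, 12.1]
ee_rot: [[-1.0, -0.031, -0.0], [-0.031, 1.0, 0.0], [0.0, 0.0, -1.0]]
contact_force: [0.1, 0.5, -0.6]
opening: 0.3
gripper_force: 0.0
```

```bash
cat > g.py <<'E'
from h import *
st();S=cap('side');B=S['pixels'].astype(int).sum(2)//3
for r in range(207,217): print(r,B[r,352:366])
E
python3 g.py
```

```text
t 11.325 tray xyz 1.1 -120.3 12.1 yawY 91.76 F tray 0.13 0.52 -0.56 open 0.31354089018175213 rot z [-0.  0. -1.]
207 [129 129 127 114  85  56  47  51  71 102 124 127 127 128]
208 [131 131 129 112  81  54  48  51  71 103 124 128 130 129]
209 [128 129 128 113  82  58  51  55  75 104 123 129 132 133]
210 [115 116 120 113  93  78  73  74  88 109 123 128 133 132]
211 [ 96 104 115 120 116 110 106 107 110 118 121 121 121 116]
212 [ 93 101 119 134 136 133 129 129 126 124 117 106 100  96]
213 [102 113 135 147 147 140 136 135 132 126 111  98  91  90]
214 [127 132 149 154 149 142 138 140 136 128 115 108 107 108]
215 [157 151 160 162 152 146 145 147 145 139 134 141 144 145]
216 [168 163 166 167 160 154 153 158 160 157 158 172 179 181]
```

Run:
```python
from h import *
S=cap('side');p=np.array([174.7,520.8,208.7]);y=np.array([.318,.948,0])
for dz in(0,13,30):
  for k in(-43,-57,43,57): print(dz,k,np.round(proj(S,p+y*k+[0,0,dz])))
a=cv2.imread('pics/side1.png')[380:480,520:640];cv2.imwrite('pics/z6.png',cv2.resize(a,(720,600)))
```

```text
0 -43 [560. 397.]
0 -57 [561. 388.]
0 43 [553. 459.]
0 57 [551. 470.]
13 -43 [564. 390.]
13 -57 [564. 381.]
13 43 [557. 452.]
13 57 [555. 464.]
30 -43 [568. 381.]
30 -57 [569. 372.]
30 43 [562. 443.]
30 57 [561. 455.]
```

View pics/z6.png

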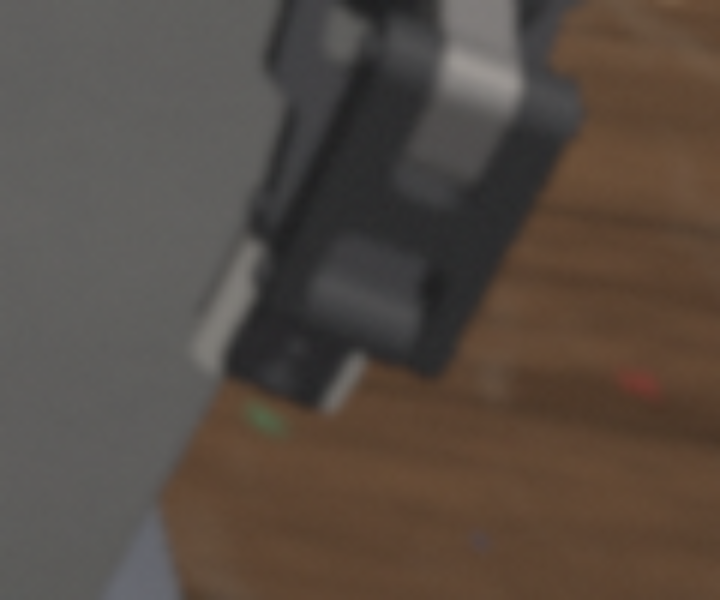

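The start picture agrees: the finger ends at about (565,446), some 17–20 mm above the projected TCP. The real tips therefore sit about 20 mm above the reported TCP, so I'll continue down by feel.

Call:
arm_command:
  rows:
    - [0,0,0.001,0,0]
    - [0,0,0,0,0]

```text
time: 11.68
eef_pos: [461.9, -194.1, 11.1]
ee_rot: [[-1.0, -0.031, -0.0], [-0.031, 1.0, 0.0], [0.0, 0.0, -1.0]]
contact_force: [-0.2, 0.3, -0.2]
opening: 0.2
gripper_force: 0.0
```

Call:
arm_command:
  rows:
    - [0,0,0.001,0,0]
    - [0,0,0,0,0]

```text
time: 11.92
eef_pos: [462.4, -194.2, 10.6]
ee_rot: [[-1.0, -0.031, 0.001], [-0.031, 1.0, -0.0], [-0.001, -0.0, -1.0]]
contact_force: [0.3, -0.5, 2.5]
opening: 0.4
gripper_force: 1.5
```

Contact at 2.5 N. I'll add a little more pressure, then start the drag.

Call:
arm_command:
  rows:
    - [0,0,0.0005,0,0]
    - [0,0,0,0,0]
    - [0,0,0,0,0]

```text
time: 12.3
eef_pos: [462.9, -194.3, 10.5]
ee_rot: [[-1.0, -0.031, 0.002], [-0.031, 1.0, -0.0], [-0.002, -0.0, -1.0]]
contact_force: [0.3, -0.2, 6.1]
opening: 0.2
gripper_force: 2.8
```

Call:
arm_command:
  rows:
    - [0,0.001,0,0,0]
    - [0,0.002,0,0,0]
    - [0,0.002,0,0,0]
    - [0,0.002,0,0,0]
    - [0,0.002,0,0,0]
    - [0,0.002,0,0,0]
    - [0,0.002,0,0,0]

```text
time: 13.18
eef_pos: [462.6, -182.5, 10.5]
ee_rot: [[-1.0, -0.03, 0.003], [-0.03, 1.0, -0.002], [-0.002, -0.002, -1.0]]
contact_force: [-0.7, -1.0, 4.5]
opening: -0.3
gripper_force: 2.5
```

```bash
cat > m.py <<'E'
from h import *
# fold edges of the 3 tubes in tray y, from side view floor/tube saturation change along tray-x lines
st();S=cap('side');im=S['pixels'].astype(float)
def fold(x):
    ys=np.arange(-60,150,1.0);v=[]
    for y in ys:
        u,w=proj(S,[*(C+X*x+Y*y),6]);v.append(cv2.getRectSubPix(im.astype(np.float32),(1,1),(float(u),float(w)))[0,0])
    v=np.array(v);ref=cv2.blur(v,(1,5));g=np.abs(ref[8:]-ref[:-8]).sum(1)
    k=np.argsort(g)[::-1];o=[]
    for i in k:
        if all(abs(i-j)>12 for j in o):o.append(i)
        if len(o)==4:break
    return [(ys[i+4],round(g[i])) for i in o]
for x in(-55,-46,-37,-14,0,14,37,46,55): print(x,fold(x))
E
python3 m.py
```

```text
t 13.175 tray xyz 2.2 -108.7 10.5 yawY 91.72 F tray -0.71 -1.0 4.53 open -0.2961288420357845 rot z [ 0.003 -0.002 -1.   ]
-55 [(np.float64(122.0), 151), (np.float64(-28.0), 117), (np.float64(-52.0), 92), (np.float64(138.0), 83)]
-46 [(np.float64(122.0), 151), (np.float64(-28.0), 134), (np.float64(138.0), 85), (np.float64(-41.0), 47)]
-37 [(np.float64(-29.0), 154), (np.float64(122.0), 134), (np.float64(138.0), 87), (np.float64(-53.0), 77)]
-14 [(np.float64(123.0), 148), (np.float64(-14.0), 87), (np.float64(138.0), 84), (np.float64(-33.0), 41)]
0 [(np.float64(122.0), 141), (np.float64(139.0), 83), (np.float64(-37.0), 76), (np.float64(-14.0), 66)]
14 [(np.float64(122.0), 140), (np.float64(138.0), 87), (np.float64(-29.0), 64), (np.float64(-14.0), 60)]
37 [(np.float64(123.0), 164), (np.float64(-28.0), 110), (np.float64(-52.0), 91), (np.float64(139.0), 87)]
46 [(np.float64(122.0), 137), (np.float64(-28.0), 120), (np.float64(139.0), 89), (np.float64(-41.0), 57)]
55 [(np.float64(122.0), 132), (np.float64(-28.0), 117), (np.float64(139.0), 83), (np.float64(-53.0), 73)]
```

The tube follows: its fold went from about -26 to -14, and the neighbours haven't moved. I'll keep dragging.

Call:
arm_command:
  rows:
    - [0,0.003,0,0,0]
    - [0,0.003,0,0,0]
    - [0,0.003,0,0,0]
    - [0,0.003,0,0,0]
    - [0,0.003,0,0,0]
    - [0,0.003,0,0,0]
    - [0,0.003,0,0,0]
    - [0,0.003,0,0,0]
    - [0,0.003,0,0,0]
    - [0,0.003,0,0,0]

```text
time: 14.48
eef_pos: [461.7, -152.2, 10.5]
ee_rot: [[-1.0, -0.03, 0.002], [-0.03, 1.0, -0.002], [-0.002, -0.002, -1.0]]
contact_force: [-0.5, -2.2, 6.4]
opening: -0.1
gripper_force: 2.9
```

```bash
python3 m.py
```

```text
t 14.475 tray xyz 2.3 -78.4 10.5 yawY 91.72 F tray -0.58 -2.19 6.42 open -0.07071133067406155 rot z [ 0.002 -0.002 -1.   ]
-55 [(np.float64(122.0), 153), (np.float64(-28.0), 119), (np.float64(-52.0), 92), (np.float64(138.0), 87)]
-46 [(np.float64(122.0), 149), (np.float64(-28.0), 132), (np.float64(137.0), 82), (np.float64(-41.0), 52)]
-37 [(np.float64(-29.0), 156), (np.float64(122.0), 133), (np.float64(137.0), 86), (np.float64(-53.0), 73)]
-14 [(np.float64(122.0), 148), (np.float64(138.0), 87), (np.float64(16.0), 83), (np.float64(-2.0), 38)]
0 [(np.float64(122.0), 143), (np.float64(-7.0), 88), (np.float64(138.0), 84), (np.float64(17.0), 83)]
14 [(np.float64(122.0), 139), (np.float64(138.0), 86), (np.float64(0.0), 63), (np.float64(16.0), 57)]
37 [(np.float64(123.0), 162), (np.float64(-28.0), 107), (np.float64(-52.0), 89), (np.float64(138.0), 86)]
46 [(np.float64(122.0), 137), (np.float64(-28.0), 117), (np.float64(139.0), 89), (np.float64(-41.0), 56)]
55 [(np.float64(122.0), 130), (np.float64(-28.0), 118), (np.float64(139.0), 84), (np.float64(-54.0), 70)]
```

Call:
arm_command:
  rows:
    - [0,0.004,0,0,0]
    - [0,0.004,0,0,0]
    - [0,0.004,0,0,0]
    - [0,0.004,0,0,0]
    - [0,0.004,0,0,0]
    - [0,0.004,0,0,0]
    - [0,0.004,0,0,0]
    - [0,0.004,0,0,0]
    - [0,0.004,0,0,0]
    - [0,0.004,0,0,0]

```text
time: 15.78
eef_pos: [460.6, -112.1, 10.5]
ee_rot: [[-1.0, -0.03, 0.003], [-0.03, 1.0, -0.001], [-0.002, -0.002, -1.0]]
contact_force: [-0.6, -1.4, 6.4]
opening: -0.1
gripper_force: 3.0
```

Call:
arm_command:
  rows:
    - [0,0.004,0,0,0]
    - [0,0.004,0,0,0]
    - [0,0.004,0,0,0]
    - [0,0.004,0,0,0]
    - [0,0.004,0,0,0]
    - [0,0.004,0,0,0]
    - [0,0.004,0,0,0]
    - [0,0.004,0,0,0]

```text
time: 16.77
eef_pos: [459.6, -80.1, 10.5]
ee_rot: [[-1.0, -0.03, 0.003], [-0.03, 1.0, -0.001], [-0.002, -0.001, -1.0]]
contact_force: [-0.2, -1.1, 5.7]
opening: -0.1
gripper_force: 3.1
```

```bash
python3 m.py
```

```text
t 16.775 tray xyz 2.4 -6.2 10.5 yawY 91.72 F tray -0.23 -1.1 5.71 open -0.07703679954384285 rot z [ 0.003 -0.001 -1.   ]
-55 [(np.float64(122.0), 153), (np.float64(-28.0), 118), (np.float64(-52.0), 95), (np.float64(138.0), 87)]
-46 [(np.float64(122.0), 150), (np.float64(-28.0), 133), (np.float64(137.0), 85), (np.float64(-41.0), 53)]
-37 [(np.float64(-29.0), 155), (np.float64(122.0), 136), (np.float64(138.0), 87), (np.float64(-53.0), 76)]
-14 [(np.float64(122.0), 149), (np.float64(88.0), 96), (np.float64(138.0), 87), (np.float64(71.0), 50)]
0 [(np.float64(122.0), 142), (np.float64(-45.0), 119), (np.float64(66.0), 88), (np.float64(-2.0), 87)]
14 [(np.float64(122.0), 141), (np.float64(138.0), 87), (np.float64(72.0), 79), (np.float64(89.0), 75)]
37 [(np.float64(123.0), 160), (np.float64(-28.0), 107), (np.float64(-51.0), 91), (np.float64(138.0), 86)]
46 [(np.float64(122.0), 137), (np.float64(-28.0), 117), (np.float64(139.0), 87), (np.float64(-41.0), 56)]
55 [(np.float64(122.0), 131), (np.float64(-28.0), 119), (np.float64(139.0), 84), (np.float64(-54.0), 72)]
```

Call:
arm_command:
  rows:
    - [0,0.004,0,0,0]
    - [0,0.004,0,0,0]
    - [0,0.004,0,0,0]
    - [0,0.004,0,0,0]
    - [0,0.004,0,0,0]
    - [0,0.004,0,0,0]
    - [0,0.004,0,0,0]
    - [0,0.004,0,0,0]
    - [0,0.004,0,0,0]
    - [0,0.004,0,0,0]
    - [0,0.004,0,0,0]

```text
time: 18.2
eef_pos: [458.2, -36.0, 10.4]
ee_rot: [[-1.0, -0.03, 0.002], [-0.03, 1.0, -0.001], [-0.002, -0.001, -1.0]]
contact_force: [-0.3, -3.3, 6.2]
opening: 0.1
gripper_force: 3.2
```

Call:
arm_command:
  rows:
    - [0,0.002,0,0,0]
    - [0,0.001,0,0,0]
    - [0,0.001,0,0,0]
    - [0,0.001,0,0,0]
    - [0,0,0,0,0]

```text
time: 18.82
eef_pos: [458.1, -30.9, 10.4]
ee_rot: [[-1.0, -0.03, 0.002], [-0.03, 1.0, -0.001], [-0.002, -0.001, -1.0]]
contact_force: [0.2, -1.3, 6.7]
opening: 0.3
gripper_force: 3.3
```

Call:
arm_command:
  rows:
    - [0,0.001,0,0,0]
    - [0,0.001,0,0,0]
    - [0,0,0,0,0]

```text
time: 19.2
eef_pos: [458.0, -28.9, 10.4]
ee_rot: [[-1.0, -0.03, 0.002], [-0.03, 1.0, -0.001], [-0.002, -0.001, -1.0]]
contact_force: [0.9, -2.1, 6.6]
opening: 0.0
gripper_force: 3.3
```

Call:
arm_command:
  rows:
    - [0,0.001,0,0,0]
    - [0,0.001,0,0,0]
    - [0,0,0,0,0]

```text
time: 19.58
eef_pos: [458.0, -26.9, 10.5]
ee_rot: [[-1.0, -0.03, 0.002], [-0.03, 1.0, -0.001], [-0.002, -0.001, -1.0]]
contact_force: [0.2, -1.1, 6.8]
opening: -0.0
gripper_force: 3.3
```

Call:
arm_command:
  rows:
    - [0,0.001,0,0,0]
    - [0,0,0,0,0]

```text
time: 19.82
eef_pos: [457.9, -26.0, 10.5]
ee_rot: [[-1.0, -0.03, 0.002], [-0.03, 1.0, -0.001], [-0.002, -0.001, -1.0]]
contact_force: [0.4, -1.7, 5.2]
opening: -0.2
gripper_force: 3.3
```

Call:
arm_command:
  rows:
    - [0,0.001,0,0,0]
    - [0,0,0,0,0]

```text
time: 20.08
eef_pos: [457.9, -25.0, 10.4]
ee_rot: [[-1.0, -0.03, 0.002], [-0.03, 1.0, -0.001], [-0.002, -0.001, -1.0]]
contact_force: [0.0, -1.4, 6.6]
opening: 0.2
gripper_force: 3.3
```

Call:
arm_command:
  rows:
    - [0,0.001,0,0,0]
    - [0,0,0,0,0]

```text
time: 20.32
eef_pos: [457.9, -23.9, 10.5]
ee_rot: [[-1.0, -0.03, 0.002], [-0.03, 1.0, -0.001], [-0.002, -0.001, -1.0]]
contact_force: [-0.4, -2.2, 6.7]
opening: -0.1
gripper_force: 3.3
```

```bash
python3 m.py
```

```text
t 20.325 tray xyz 2.5 49.9 10.5 yawY 91.73 F tray -0.46 -2.23 6.72 open -0.06809132511641576 rot z [ 0.002 -0.001 -1.   ]
-55 [(np.float64(122.0), 152), (np.float64(-28.0), 119), (np.float64(-52.0), 93), (np.float64(138.0), 85)]
-46 [(np.float64(122.0), 149), (np.float64(-28.0), 132), (np.float64(137.0), 83), (np.float64(-41.0), 53)]
-37 [(np.float64(-29.0), 155), (np.float64(122.0), 136), (np.float64(138.0), 89), (np.float64(-53.0), 75)]
-14 [(np.float64(138.0), 82), (np.float64(116.0), 42), (np.float64(76.0), 40), (np.float64(92.0), 28)]
0 [(np.float64(15.0), 132), (np.float64(56.0), 94), (np.float64(138.0), 85), (np.float64(40.0), 71)]
14 [(np.float64(-26.0), 117), (np.float64(138.0), 92), (np.float64(-55.0), 65), (np.float64(82.0), 44)]
37 [(np.float64(123.0), 161), (np.float64(-28.0), 106), (np.float64(-51.0), 89), (np.float64(138.0), 88)]
46 [(np.float64(122.0), 138), (np.float64(-28.0), 115), (np.float64(139.0), 88), (np.float64(-41.0), 58)]
55 [(np.float64(122.0), 128), (np.float64(-28.0), 118), (np.float64(139.0), 84), (np.float64(-54.0), 76)]
```

Call:
arm_command:
  rows:
    - [0,0.001,0,0,0]
    - [0,0,0,0,0]

```text
time: 20.62
eef_pos: [457.9, -23.0, 10.5]
ee_rot: [[-1.0, -0.03, 0.002], [-0.03, 1.0, -0.001], [-0.002, -0.001, -1.0]]
contact_force: [0.3, -1.7, 6.0]
opening: 0.2
gripper_force: 3.3
```

Call:
arm_command:
  rows:
    - [0,0.001,0,0,0]
    - [0,0,0,0,0]

```text
time: 20.88
eef_pos: [457.8, -22.3, 10.4]
ee_rot: [[-1.0, -0.03, 0.002], [-0.03, 1.0, -0.001], [-0.002, -0.001, -1.0]]
contact_force: [-0.4, -2.5, 6.2]
opening: -0.3
gripper_force: 3.2
```

Call:
arm_command:
  rows:
    - [0,0.0005,0,0,0]
    - [0,0,0,0,0]

```text
time: 21.12
eef_pos: [457.8, -21.9, 10.4]
ee_rot: [[-1.0, -0.03, 0.002], [-0.03, 1.0, -0.001], [-0.002, -0.001, -1.0]]
contact_force: [-0.6, -2.6, 6.7]
opening: -0.1
gripper_force: 3.1
```

Call:
arm_command:
  rows:
    - [0,0.0005,0,0,0]
    - [0,0,0,0,0]
    - [0,0,0,0,0]

```text
time: 21.5
eef_pos: [457.7, -21.4, 10.4]
ee_rot: [[-1.0, -0.03, 0.002], [-0.03, 1.0, -0.001], [-0.002, -0.001, -1.0]]
contact_force: [0.5, -2.5, 5.6]
opening: -0.0
gripper_force: 3.0
```

Call:
arm_command:
  rows:
    - [0,0.0005,0,0,0]
    - [0,0,0,0,0]
    - [0,0,0,0,0]

```text
time: 21.88
eef_pos: [457.7, -20.8, 10.4]
ee_rot: [[-1.0, -0.03, 0.002], [-0.03, 1.0, -0.001], [-0.002, -0.001, -1.0]]
contact_force: [1.0, -2.3, 6.5]
opening: 0.1
gripper_force: 3.0
```

The fingertip is now slipping at about 2.5 N, so the tube has reached the stop. I'll lift off, go behind the cap and push there for firm seating.

Call:
arm_command:
  rows:
    - [0,0,-0.005,0,0]
    - [0,0,-0.015,0,0]
    - [0,0,-0.02,0,0]
    - [0,0,0,0,0]
    - [0,-0.03,0,0,0]
    - [0,-0.038,0,0,0]
    - [0,0,0,0,0]
    - [0,0,0,0,0]

```text
time: 22.88
eef_pos: [458.1, -86.8, 49.2]
ee_rot: [[-1.0, -0.031, -0.001], [-0.031, 1.0, 0.001], [0.001, 0.001, -1.0]]
contact_force: [-0.5, -0.1, -0.2]
opening: 0.1
gripper_force: 0.0
```

Run:
```python
from h import *
st();S=cap('side');c=cap('top')
def crop(c,pts):
    q=np.array([proj(c,[*(C+X*x+Y*y),10]) for x,y in pts]);a=q.min(0).astype(int)-4;b=q.max(0).astype(int)+4;print(a,b)
    return cv2.cvtColor(c['pixels'],cv2.COLOR_RGB2BGR)[a[1]:b[1],a[0]:b[0]]
P=[(-80,-170),(80,-170),(-80,170),(80,170)]
A=cv2.resize(crop(S,P),(350,480),interpolation=2);B=cv2.resize(crop(c,P),(440,480*440//800),interpolation=2)
o=np.zeros((480,800,3),np.uint8);o[:,:350]=A;o[:B.shape[0],360:]=B;cv2.imwrite('pics/z7.png',o)
```

```text
t 22.875 tray xyz 0.7 -13.0 49.2 yawY 91.76 F tray -0.45 -0.13 -0.19 open 0.10968731668623755 rot z [-0.001  0.001 -1.   ]
[309 203] [391 293]
[289 223] [422 292]
```

View pics/z7.png

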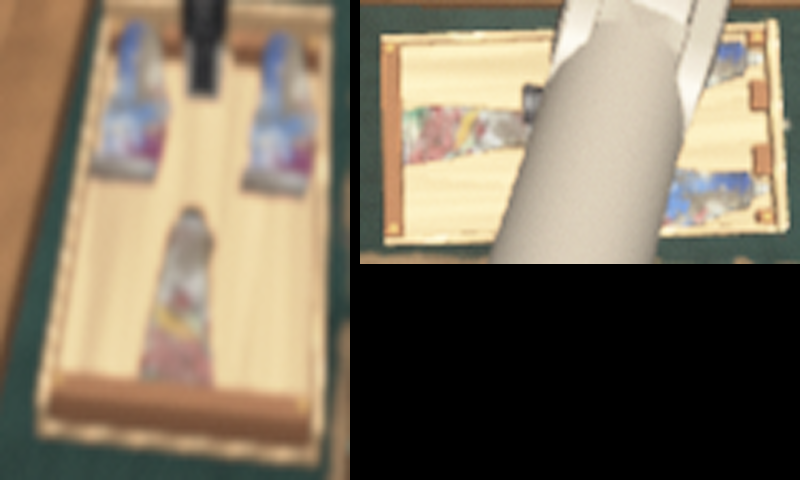

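The tube's fold is at the stop, its cap is at crop (190,212), and the neighbours are in place. I'll lower the finger behind the cap.

Run:
```python
from h import *
S=cap('side')
for z in(19,28):
  d=ray(S,353.5,242.7,z)[:2]-C;print(z,X@d,Y@d)
```

```text
19 2.4258159661404477 11.058708326069805
28 1.8501656119770498 23.787509042130647
```

Call:
arm_command:
  rows:
    - [-0.001,0,0.02,0,0]
    - [0,0,0.02,0,0]
    - [0,0,0.008,0,0]
    - [0,0,0.002,0,0]
    - [0,0,0,0,0]
    - [0,0,0,0,0]

```text
time: 23.78
eef_pos: [460.4, -87.7, 0.3]
ee_rot: [[-1.0, -0.031, 0.001], [-0.031, 1.0, -0.0], [-0.001, -0.0, -1.0]]
contact_force: [0.1, 0.1, -0.6]
opening: 0.0
gripper_force: 0.0
```

Call:
arm_command:
  rows:
    - [0,0,0.001,0,0]
    - [0,0,0.001,0,0]
    - [0,0,0.001,0,0]
    - [0,0,0,0,0]

```text
time: 24.28
eef_pos: [459.6, -87.6, -3.4]
ee_rot: [[-1.0, -0.031, -0.0], [-0.031, 1.0, 0.0], [0.0, 0.0, -1.0]]
contact_force: [1.0, 0.6, 0.0]
opening: -0.3
gripper_force: 0.0
```

Call:
arm_command:
  rows:
    - [0,0,0.0015,0,0]
    - [0,0.002,0,0,0]
    - [0,0.002,0,0,0]
    - [0,0.002,0,0,0]
    - [0,0.002,0,0,0]
    - [0,0,0,0,0]

```text
time: 25.02
eef_pos: [459.5, -79.3, -4.8]
ee_rot: [[-1.0, -0.031, 0.0], [-0.031, 1.0, 0.0], [-0.0, 0.0, -1.0]]
contact_force: [0.5, -0.6, 0.2]
opening: -0.2
gripper_force: 0.0
```

Call:
arm_command:
  rows:
    - [0,0.001,0,0,0]
    - [0,0.001,0,0,0]
    - [0,0.001,0,0,0]
    - [0,0,0,0,0]

```text
time: 25.52
eef_pos: [459.4, -76.5, -4.8]
ee_rot: [[-1.0, -0.031, -0.0], [-0.031, 1.0, 0.0], [-0.0, 0.0, -1.0]]
contact_force: [1.2, 0.0, -0.0]
opening: 0.0
gripper_force: 0.0
```

Call:
arm_command:
  rows:
    - [0,0.001,0,0,0]
    - [0,0.001,0,0,0]
    - [0,0,0,0,0]

```text
time: 25.9
eef_pos: [459.3, -74.5, -4.8]
ee_rot: [[-1.0, -0.031, -0.0], [-0.031, 1.0, 0.0], [0.0, 0.0, -1.0]]
contact_force: [-0.4, -0.1, 0.1]
opening: 0.2
gripper_force: 0.0
```

Tip centre is now at tray y ≈ -0.5. I'll advance in 1 mm steps.

Call:
arm_command:
  rows:
    - [0,0.001,0,0,0]
    - [0,0.001,0,0,0]
    - [0,0,0,0,0]

```text
time: 26.28
eef_pos: [459.3, -72.5, -4.8]
ee_rot: [[-1.0, -0.031, 0.0], [-0.031, 1.0, 0.0], [-0.0, 0.0, -1.0]]
contact_force: [0.1, -0.0, -0.3]
opening: -0.1
gripper_force: 0.0
```

Call:
arm_command:
  rows:
    - [0,0.001,0,0,0]
    - [0,0,0,0,0]

```text
time: 26.52
eef_pos: [459.3, -72.2, -4.8]
ee_rot: [[-1.0, -0.03, 0.0], [-0.03, 1.0, -0.001], [-0.0, -0.001, -1.0]]
contact_force: [-0.4, -1.6, -0.2]
opening: 0.0
gripper_force: 0.7
```

Call:
arm_command:
  rows:
    - [0,0.001,0,0,0]
    - [0,0,0,0,0]

```text
time: 26.78
eef_pos: [459.3, -71.9, -4.7]
ee_rot: [[-1.0, -0.03, 0.0], [-0.03, 1.0, -0.001], [-0.0, -0.001, -1.0]]
contact_force: [-0.6, -4.1, -0.5]
opening: 0.1
gripper_force: 2.0
```

Call:
arm_command:
  rows:
    - [0,0.001,0,0,0]
    - [0,0,0,0,0]

```text
time: 27.02
eef_pos: [459.5, -71.7, -4.6]
ee_rot: [[-1.0, -0.029, 0.001], [-0.029, 1.0, -0.003], [-0.001, -0.003, -1.0]]
contact_force: [0.3, -6.3, 1.3]
opening: -0.3
gripper_force: 3.0
```

Call:
arm_command:
  rows:
    - [0,0.0005,0,0,0]
    - [0,0,0,0,0]
    - [0,0,0,0,0]
    - [0,0,0,0,0]
    - [0,0,0,0,0]
    - [0,0,0,0,0]

```text
time: 27.78
eef_pos: [459.5, -71.7, -4.5]
ee_rot: [[-1.0, -0.029, 0.001], [-0.029, 1.0, -0.003], [-0.001, -0.003, -1.0]]
contact_force: [-0.2, -6.6, -0.5]
opening: 0.0
gripper_force: 3.3
```

Call:
arm_command:
  rows:
    - [0,-0.002,0,0,0]
    - [0,-0.004,0,0,0]
    - [0,-0.008,0,0,0]
    - [0,0,0,0,0]
    - [0,0,-0.02,0,0]
    - [0,0,-0.03,0,0]
    - [0,0,-0.04,0,0]
    - [0,0,-0.04,0,0]
    - [0,-0.03,-0.03,0,0]
    - [0,-0.05,0,0,0]
    - [0,-0.05,0,0,0]
    - [0,-0.05,0,0,0]
    - [0,-0.05,0,0,0]
    - [0,0,0,0,0]
    - [0,0,0,0,0]
    - [0,0,0,0,0]

```text
time: 29.78
eef_pos: [467.4, -310.7, 154.9]
ee_rot: [[-0.999, -0.034, 0.0], [-0.034, 0.999, 0.002], [-0.0, 0.002, -1.0]]
contact_force: [0.4, 0.5, -0.5]
opening: 0.3
gripper_force: 0.0
```

Run:
```python
from h import *
st();c=cap('top',None);s=cap('side');o=np.zeros((480,800,3),np.uint8)
a=cv2.cvtColor(c['pixels'],cv2.COLOR_RGB2BGR);b=cv2.cvtColor(s['pixels'],cv2.COLOR_RGB2BGR)
o[:240,:]=cv2.resize(a[222:294,200:440],(800,240),interpolation=2);o[240:,:320]=cv2.resize(b,(320,240));o[240:,330:]=cv2.resize(b[195:300,300:506],(470,240),interpolation=2)
cv2.imwrite('pics/z8.png',o)
```

```text
t 29.775 tray xyz 2.9 -237.0 154.9 yawY 91.93 F tray 0.46 0.44 -0.48 open 0.27581943422176974 rot z [ 0.     0.002 -1.   ]
```

View pics/z8.png

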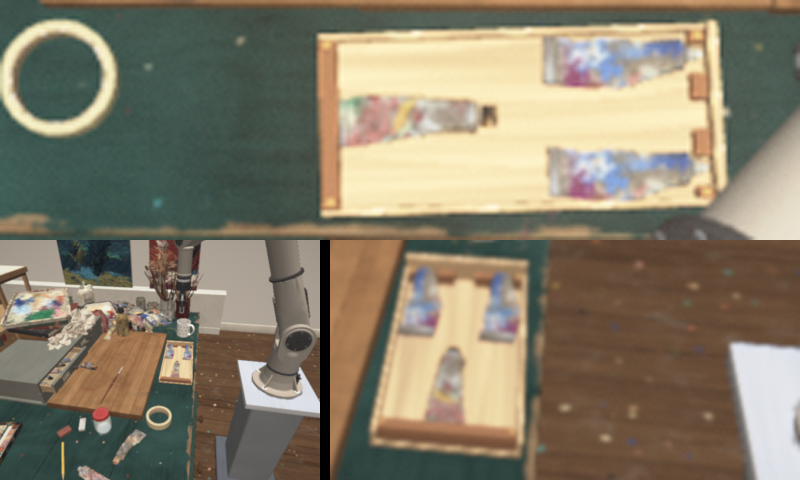

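The tube's fold is flush against the stop at z8 (340,120), with its cap at (488,115). The neighbours, tape and mug are where they were, and the arm is clear.

```bash
python3 -c "
from bench import close_job
print(close_job())"
```

```text
the job is handed in; nothing more can be done
None
```

The wide-cap tube was slid out of the row without lifting and seated flat against the stop with about 6.6 N; nothing else appears moved in the final pictures, and the job was handed in at about 30 s (no verdict was returned).

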